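# Serve one cheese sample from the dispenser

## Task

Press the red plunger of the sample dispenser fully down once and let it come back up, so that a single mini cheese is pushed out. Then nudge that cheese across the counter until it lies wholly on the green mat, without picking it up; leave the other cheeses in the dispenser and everything else on the counter as it is.

Things in the scene. Friction and masses are not known exactly. Their poses are not given: they have to be found in the camera images.
- dispenser: Fixed sample dispenser. Origin on the counter under the middle of its magazine, z up; it delivers to its +x side. Magazine: open-topped box, 53 x 53 mm, 52 mm tall, steel with a clear front, with a mouth 45 mm wide and 20 mm high at counter level on its +x side. Behind it (x -27 to -111 mm, y -29 to 29 mm) a blue housing 50 mm tall carries the plunger.
- outlet (a point): Point on the counter 77 mm out from the dispenser's origin along its +x. A full press makes a white pusher slide the lowest cheese out of the mouth, over the counter, to about here (up to 40 mm further after a fast press). Letting the plunger up draws the pusher back and the stack drops by one; another full press would push out another cheese.
- plunger_top (a point): Centre of the top face of the red plunger cap, a disc 38 mm across and 10 mm thick, 64 mm behind the magazine (dispenser x = -64 mm); its top is 100 mm above the counter at rest. The cap is springy rubber: it gives about 3 mm as the plunger goes down and up to 10 mm (15 N) once the plunger is on its stop, so its top sinks 33 to 40 mm in a full press.
- plunger (a joint): How far the plunger is pressed down (m): 0 at rest, 0.030 at its lower stop. Sprung: about 2 N to start, 5 N at the stop, plus 3 N if pressed at 0.1 m/s; it rises by itself in about half a second when released. The pusher moves 2.6 times as far.
- cheese1: The lowest mini cheese in the magazine, the one that comes out: cream-coloured disc with a round red label on top, 40 mm across, 16 mm tall, about 25 g. Origin at the centre of its underside, z up.
- cheese2: The second mini cheese, same make, stacked on cheese1; must stay in the magazine.
- cheese3: The top mini cheese, same make; must stay in the magazine.
- green_mat: Green round serving mat lying flush on the counter (under 1 mm thick, a thing slides onto it without a step), 100 mm across, origin at its centre; on one side of the dispenser's mouth, 110 to 145 mm from the dispenser's middle line. Fixed.
- blue_mat: Blue round mat, as the green one, on the other side; not to be used. Fixed.
- honey_jar: Bystander: amber honey jar with a brass lid, 58 mm across, 85 mm tall. Origin at its underside, in the middle.
- salt_pot: Bystander: white salt pot with a steel lid, 44 mm across, 75 mm tall. Origin at its underside, in the middle.
- small_wheel: Bystander: small tan cheese wheel, 96 mm across, 42 mm tall. Origin at its underside, in the middle.
- white_block: Bystander: white block of packed cheese, 65 x 85 x 45 mm. Origin at its underside, in the middle.
- curd_tub: Bystander: open white tub, 110 mm across, 85 mm tall. Origin at its underside, in the middle.
- spatula: Bystander: spatula lying flat, 200 mm long. Origin at its underside, in the middle of its length.
- pick_box: Bystander: brown carton of cocktail picks, 50 x 70 x 30 mm. Origin at its underside, in the middle.
Mind the look-alikes: they are no part of the job. Leave any brown or pink look-alike of the dispenser alone. What is shaped like the cheese3 but orange is not meant.

How it is judged:
On the way, in this order (a step that is already met when the one before it is completed fails the run):
1. the plunger is pressed fully down (value of joint plunger above 0.026 m).
2. the plunger is back up and the lowest cheese stands on the counter in front of the mouth (value of joint plunger below 0.004 m and x of cheese1 in the frame of dispenser above 0.045 m and height (world z) of cheese1 below 0.004 m), for 0.2 s.
At the end, for the whole second after the job is handed in: The ejected cheese lies flat and at rest with its centre within 32 mm of the green mat's centre (wholly on it), the plunger is up, the other two cheeses are in the magazine within 12 mm of its axis, and no bystander is more than 20 mm from its start (horizontal distance between cheese1 and green_mat below 0.032 m and height (world z) of cheese1 below 0.004 m and angle between cheese1's own z axis and vertical below 0.1 rad and linear speed of cheese1 below 0.01 m/s and value of joint plunger below 0.004 m and horizontal distance between each of cheese2, cheese3 and dispenser below 0.012 m and distance of each of honey_jar, salt_pot, small_wheel, white_block, curd_tub, spatula, pick_box from where it was at the start of the episode below 0.02 m); the robot touches nothing.
It fails at once if the served cheese is lifted more than 12 mm or stood on edge (height (world z) of cheese1 above 0.012 m or angle between cheese1's own z axis and vertical above 0.6 rad).
It fails at once if another cheese leaves the dispenser (distance of any of cheese2, cheese3 from where it was at the start of the episode above 0.03 m).
It fails at once if something else on the counter is pushed 20 mm or more, or lifted (distance of any of honey_jar, salt_pot, small_wheel, white_block, curd_tub, spatula, pick_box from where it was at the start of the episode above 0.02 m).
It also fails if it takes over 43 s, if anything falls off the work surface, if the arm or the gripper's body presses on something with over 40 N, if the wrist force passes 120 N, or if a joint passes its speed limit or range.

## Robot

A 6-joint arm with a two-finger parallel gripper is mounted at the origin on the work surface. World frame = base frame: x ahead of the robot, y to its left, z up, the work surface at z = 0. Lengths are in m, angles in rad, forces in N, time in s.
With the tool pointing down it reaches from about 0.375 to 0.925 m from the base axis. Payload 5.7 kg.
Tool frame: the origin (TCP) lies midway between the tips of the shut fingers; the grasp point (between the pads) lies 19 mm behind it; z points along the fingers, y is the line along which they close (so a half turn about z gives the same grasp; the last joint's range is limited). The gripper opens to 88 mm and grips with 3 to 60 N. Pads are 20 mm wide; open, the fingers measure 115 mm over their backs; the gripper's body (75 mm by 178 mm) begins 61 mm behind the grasp point.
Start: joints at [-0.115, 0.359, 1.51, -0, 1.272, -0.115], TCP at [0.6, -0, 0.223] pointing down, gripper open.
Joint ranges: [-2.97, 2.97], [-1.01, 2.36], [0.21, 2.38], [-0.96, 4.11], [0.2, 2.71], [-2.98, 2.98]. Speed limits (rad/s): [2.39, 2.39, 3.14, 3.14, 3.14, 3.14].

## Interface

Orientations are given as a unit quaternion [x, y, z, w].
In Python, from bench import move_ptp, servo_line, goto_joints, move_gripper, sleep, inverse_kinematics, capture, PlanningError, close_job, spot_in, silhouettes, current_clock, current_joint_pos, current_qvel, current_joint_torque, current_position, current_orientation, current_force, current_torque, current_finger_gap, current_grip_force gives the robot as it stands. Calls block until the motion is done:
- move_ptp(position, orientation): joint-space move of the TCP to a pose.
- servo_line(position, orientation=None, rate=0.15, contact_N=None): straight line of the TCP; orientation=None keeps the orientation; rate is the mean speed in m/s. With contact_N (N) it stops when the force on the tool has changed by that much, and returns True; else False.
- goto_joints(angles): joint-space move.
- move_gripper(opening): finger opening in m; the grip force is fixed at half the most; returns when the fingers have stopped.
- sleep(seconds).
- inverse_kinematics(position, orientation): joint angles nearest the present ones, or None.
- capture(name): name is "scene" or "side" or "wrist"; returns a dict with "image" (480x640x3 uint8, blue, green, red), "range_z" (480x640 float32, m along the optical axis (not along the pixel's ray), 0 where there is no reading), "intrinsics" (3x3 intrinsics, pixels), "k1" (the pictures are not rectified: a ray, as slopes to the right and down, at radius r is drawn at 1 + k1 r^2 times it, then the intrinsics apply), "R" (3x3) and "t" (3): a world point X has camera coordinates R X + t. Camera axes: x right, y down, z forward; pixel columns grow to the right and rows downward; lengths in m; the calibration is good to about 2 mm. A picture is of the moment at which its call begins.
A pose or a line that the arm cannot do raises PlanningError and nothing moves.
- close_job(): hands the job in; it is judged then, once.
Trained networks look in the newest picture that a camera, given by its name, has taken for a name from the list of things; names that differ only in an ending like _2 or _b are one class to them, and where a whole thing is asked for, a point or a joint stands for the part that bears it (a point fixed in the world has none). Each returns a list of dicts, best first, with "conf" (0 to 1); they miss things now and then, are a little off and sometimes report something else, mostly with a low value. They report only what shows in the picture. A call takes as long as a camera call. They do not tell look-alikes from the thing itself.
- spot_in(camera, query): "xy" ([column, row] in pixels, amid what is visible of it).
- silhouettes(camera, query): "region" (480x640 bool, what is visible of it) and "xy" ([column, row] in pixels, amid what is visible of it).
Readings, each from a call of its own:
- current_clock(): time.
- current_joint_pos(): joint angles.
- current_qvel(): joint speeds.
- current_joint_torque(): joint torques, N m.
- current_position(): TCP position.
- current_orientation(): TCP orientation.
- current_force(): force on the tool from outside, world axes, zero at the start.
- current_torque(): the same for the moment, N m.
- current_finger_gap(): finger opening in m.
- current_grip_force(): force on a finger pad.
Only numpy, scipy, OpenCV 4.12 (cv2) and the standard library are available. Lean on these libraries where they do the work, as an engineer would, in place of code of your own. Each camera call takes 0.05 s, during which the arm holds its last target. There are 200 camera calls.

## Working session

There is one attempt and no reset: what is moved stays moved. The work goes in short steps, each a Python script; the robot and the scene stay as the last script left them, time stands still between calls to the robot, and variables do not carry over. Pictures are saved under pics/ and viewed, at most 10 in all, crops included, and the job is handed in when it is done.

```bash
mkdir -p pics; ls
cat > h.py <<'E'
import numpy as np, cv2
from bench import *
def ray(c,uv):
    K=np.array(c["intrinsics"],float)
    p=cv2.undistortPoints(np.array([[uv]],float),K,np.array([c["k1"],0,0,0],float))[0,0]
    return np.array([p[0],p[1],1.0])
def on_plane(c,uv,z=0.):
    R=np.array(c["R"]);t=np.array(c["t"]);o=-R.T@t;d=R.T@ray(c,uv)
    return o+d*(z-o[2])/d[2]
def at_depth(c,uv):
    u,v=[int(round(x)) for x in uv]; R=np.array(c["R"]);t=np.array(c["t"])
    return R.T@(ray(c,uv)*c["range_z"][v,u]-t)
def cloud(c,mask):
    v,u=np.nonzero(mask&(c["range_z"]>0)); K=np.array(c["intrinsics"],float)
    p=cv2.undistortPoints(np.stack([u,v],1).astype(float)[:,None],K,np.array([c["k1"],0,0,0],float))[:,0]
    P=np.c_[p,np.ones(len(p))]*c["range_z"][v,u][:,None]
    return (P-np.array(c["t"]))@np.array(c["R"])
E
python3 - <<'E'
from h import *
for n in("scene","side"):
    c=capture(n); cv2.imwrite(f"pics/{n}0.png",c["image"])
    for q in("dispenser","plunger_top","green_mat","blue_mat","cheese1","honey_jar","salt_pot","small_wheel","white_block","curd_tub","spatula","pick_box"):
        for r in silhouettes(n,q)[:3]:
            P=cloud(c,r["region"]); 
            print(n,q,round(r["conf"],2),np.round(r["xy"]),np.round(np.median(P,0),3) if len(P) else None, np.round([np.percentile(P,2,0),np.percentile(P,98,0)],3).tolist() if len(P) else'')
print(current_clock())
E
```

```text
pics
scene dispenser 0.96 [312. 243.] [0.497 0.015 0.047] [[0.387, -0.034, 0.001], [0.563, 0.038, 0.1]]
scene dispenser 0.9 [246. 202.] [ 0.344 -0.221  0.039] [[0.281, -0.273, 0.002], [0.396, -0.192, 0.06]]
scene dispenser 0.83 [421. 224.] [0.328 0.226 0.041] [[0.205, 0.17, -0.001], [0.39, 0.269, 0.1]]
scene plunger_top 0.65 [425. 200.] [0.304 0.228 0.098] [[0.104, 0.185, -0.001], [0.317, 0.245, 0.102]]
scene plunger_top 0.59 [314. 219.] [0.476 0.008 0.099] [[0.455, -0.008, 0.094], [0.49, 0.023, 0.103]]
scene plunger_top 0.5 [343. 351.] [0.77  0.178 0.028] [[0.731, 0.138, 0.001], [0.788, 0.211, 0.033]]
scene green_mat 0.82 [334. 298.] [0.606 0.106 0.001] [[0.56, 0.062, -0.003], [0.65, 0.149, 0.004]]
scene blue_mat 0.88 [237. 280.] [ 0.609 -0.121  0.001] [[0.566, -0.166, -0.003], [0.65, -0.079, 0.004]]
scene cheese1 0.55 [296. 273.] [0.553 0.    0.007] [[0.547, -0.016, -0.001], [0.561, 0.013, 0.021]]
scene honey_jar 0.79 [372. 255.] [0.496 0.149 0.056] [[0.457, 0.12, 0.005], [0.506, 0.172, 0.087]]
scene honey_jar 0.36 [333. 301.] [0.605 0.106 0.001] [[0.558, 0.062, -0.003], [0.651, 0.
[... 2059 characters left out ...]
t_pot 0.9 [306. 333.] [ 0.461 -0.128  0.051] [[0.445, -0.136, 0.006], [0.483, -0.099, 0.076]]
side small_wheel 0.58 [441. 282.] [ 0.736 -0.1    0.041] [[0.704, -0.132, 0.006], [0.786, -0.052, 0.044]]
side white_block 0.72 [410. 242.] [0.751 0.016 0.042] [[0.731, -0.011, 0.007], [0.795, 0.069, 0.046]]
side curd_tub 0.58 [295. 194.] [0.608 0.256 0.057] [[0.561, 0.23, 0.005], [0.661, 0.333, 0.085]]
side spatula 0.58 [396. 397.] [ 0.527 -0.244  0.004] [[0.498, -0.361, 0.0], [0.575, -0.177, 0.021]]
side pick_box 0.6 [371. 218.] [0.75  0.158 0.027] [[0.729, 0.136, 0.0], [0.782, 0.207, 0.031]]
side pick_box 0.4 [387. 329.] [ 0.608 -0.126  0.001] [[0.565, -0.168, -0.001], [0.653, -0.079, 0.003]]
1.3
```

View pics/scene0.png

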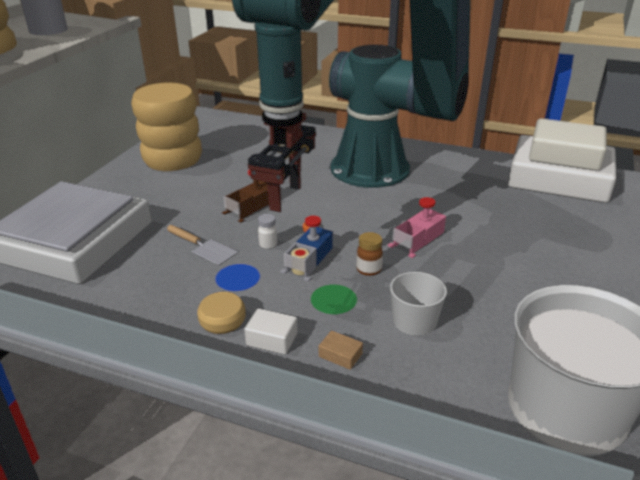

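Run:
```python
import cv2
i=cv2.imread("pics/side0.png"); cv2.imwrite("pics/side0c.png",cv2.resize(i[200:350,220:420],(800,600),interpolation=cv2.INTER_CUBIC))
```

```text
(no output)
```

View pics/side0c.png

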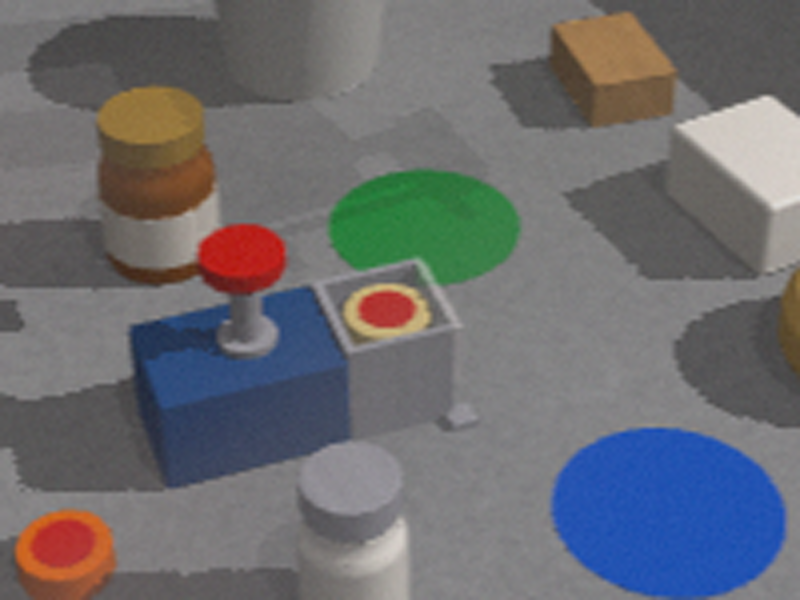

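The scene picture shows three dispensers: blue housing with red plunger at (312,243), brown look-alike at (246,202), pink look-alike at (421,224). An orange cheese look-alike sits at about (237,338) in the side view. The crop confirms that the blue one, with the cream cheese in its magazine, is the target. Its plunger is near (0.470, 0.005), it delivers roughly along +x, and the green mat is near (0.606, 0.106).

Run:
```python
from h import *
from scipy.spatial.transform import Rotation as Ro
q=current_orientation(); print(np.round(Ro.from_quat(q).as_matrix(),3).tolist())
move_gripper(0.0)
move_ptp([0.470,0.005,0.125],q)
print("clk",current_clock(),current_position(),current_force())
hit=servo_line([0.470,0.005,0.062],rate=0.04,contact_N=11)
print(hit,current_position(),current_force()); sleep(0.3); print(current_force())
servo_line([0.470,0.005,0.15],rate=0.12)
sleep(0.2)
move_ptp([0.50,-0.10,0.24],q)
print("clk",current_clock())
for n in("scene","side"):
    c=capture(n); cv2.imwrite(f"pics/{n}1.png",c["image"])
    for k in("cheese1","plunger_top","green_mat"):
        for r in silhouettes(n,k)[:4]:
            P=cloud(c,r["region"]); 
            if len(P): print(n,k,round(r["conf"],2),np.round(r["xy"]),np.round([np.percentile(P,2,0),np.percentile(P,98,0)],3).tolist())
a,b=[cv2.imread(f"pics/{n}1.png") for n in("scene","side")]
cv2.imwrite("pics/both1.png",np.hstack([cv2.resize(a[190:340,220:380],(400,375)),cv2.resize(b[200:350,250:410],(400,375))]))
print(current_clock())
```

```text
[[-0.0, 1.0, -0.0], [1.0, 0.0, 0.0], [0.0, -0.0, -1.0]]
clk 3.3333 [0.47225138 0.00469904 0.12593272] [ 0.22764934 -0.46185807 -0.41561122]
True [0.47002671 0.00500029 0.06263018] [-1.45254583 -0.17875622 10.90099987]
[-1.58980566  0.90827259 10.69438694]
clk 6.85
scene cheese1 0.71 [283. 285.] [[0.59, -0.024, 0.002], [0.629, 0.011, 0.019]]
scene plunger_top 0.62 [427. 202.] [[0.284, 0.214, 0.091], [0.318, 0.245, 0.102]]
scene plunger_top 0.57 [257. 173.] [[0.289, -0.238, 0.091], [0.325, -0.203, 0.102]]
scene plunger_top 0.46 [314. 219.] [[0.455, -0.007, 0.092], [0.49, 0.024, 0.102]]
scene green_mat 0.82 [332. 298.] [[0.556, 0.061, -0.003], [0.649, 0.152, 0.004]]
scene green_mat 0.29 [236. 278.] [[0.561, -0.167, -0.003], [0.655, -0.077, 0.004]]
side cheese1 0.71 [236. 342.] [[0.35, -0.062, 0.001], [0.386, -0.027, 0.018]]
side cheese1 0.67 [356. 286.] [[0.589, -0.028, 0.0], [0.624, 0.008, 0.018]]
side cheese1 0.4 [311. 281.] [[0.518, -0.003, 0.03], [0.549, 0.02, 0.036]]
side plunger_top 0.66 [281. 265.] [[0.452, -0.014, 0.091], [0.487, 0.022, 0.101]]
side plunger_top 0.6 [153. 223.] [[0.281, 0.209, 0.067], [0.315, 0.277, 0.101]]
side plunger_top 0.6 [217. 409.] [[0.285, -0.241, 0.048], [0.32, -0.188, 0.102]]
side plunger_top 0.56 [386. 328.] [[0.565, -0.168, -0.001], [0.653, -0.078, 0.003]]
side green_mat 0.82 [327. 258.] [[0.56, 0.061, -0.001], [0.648, 0.149, 0.002]]
7.25
```

View pics/both1.png

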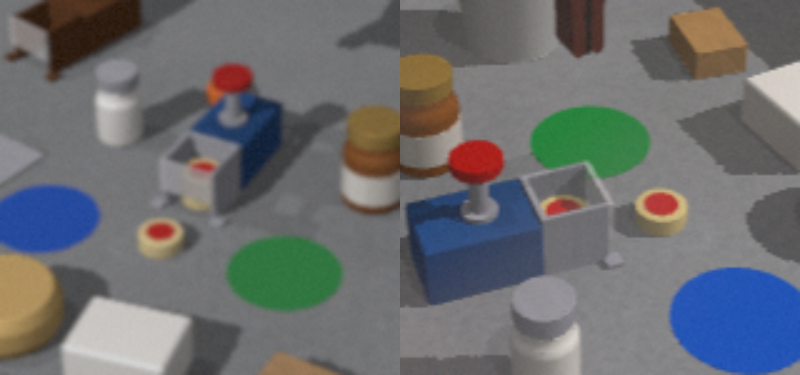

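The plunger is back up, two cheeses remain in the magazine, and cheese1 lies in front of the mouth: left crop (160,238), right crop (660,212), about (0.608, -0.009). Next I'll push it toward +y, with the partly open fingertips acting as a cradle.

Run:
```python
from h import *
q=current_orientation()
q=[2**-.5,2**-.5,0,0]
move_gripper(0.024)
move_ptp([0.608,-0.062,0.10],q)
print(current_position(),current_finger_gap())
print(servo_line([0.608,-0.062,0.007],rate=0.08,contact_N=6))
print(servo_line([0.604,0.080,0.007],rate=0.04,contact_N=12), current_position(),current_force())
sleep(0.2)
servo_line([0.604,0.045,0.007],rate=0.05)
servo_line([0.604,0.045,0.12],rate=0.12)
move_ptp([0.50,-0.10,0.24],q)
for n in("scene","side"):
    c=capture(n); cv2.imwrite(f"pics/{n}2.png",c["image"])
    for k in("cheese1","green_mat"):
        for r in silhouettes(n,k)[:4]:
            P=cloud(c,r["region"]); 
            if len(P): print(n,k,round(r["conf"],2),np.round(r["xy"]),np.round([np.percentile(P,2,0),np.percentile(P,98,0)],3).tolist())
a,b=[cv2.imread(f"pics/{n}2.png") for n in("scene","side")]
cv2.imwrite("pics/both2.png",np.hstack([cv2.resize(a[190:340,220:380],(400,375)),cv2.resize(b[200:350,250:410],(400,375))]))
print(current_clock())
```

```text
[ 0.60775736 -0.0622057   0.10048273] 0.023870728210326826
False
False [0.60401594 0.07992182 0.00699182] [-0.36599104 -0.18536947 -0.16958397]
scene cheese1 0.68 [335. 299.] [[0.591, 0.091, 0.001], [0.625, 0.124, 0.019]]
scene cheese1 0.25 [314. 220.] [[0.453, -0.007, 0.093], [0.49, 0.024, 0.103]]
scene green_mat 0.66 [330. 303.] [[0.56, 0.061, -0.003], [0.652, 0.15, 0.004]]
scene green_mat 0.46 [315. 219.] [[0.453, -0.008, 0.091], [0.491, 0.024, 0.102]]
side cheese1 0.9 [236. 339.] [[0.35, -0.062, 0.002], [0.387, -0.027, 0.018]]
side cheese1 0.51 [328. 253.] [[0.585, 0.085, 0.001], [0.621, 0.123, 0.017]]
16.9
```

View pics/both2.png

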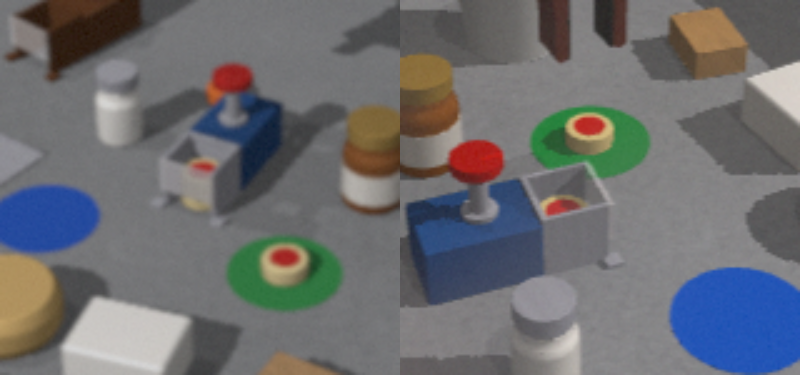

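The cheese lies flat in the middle of the green mat: left crop (285,263), right crop (590,130), within a few mm of the mat's centre. The plunger is up, and the bystanders in the crops have not moved.

```bash
python3 -c "
from bench import *
print(close_job())"
```

```text
the job is handed in; nothing more can be done
None
```

I pressed the plunger once and it came back up. The one cheese it pushed out was nudged to the centre of the green mat, the other two are still in the magazine, and the job is handed in at about 17 s of the 43 s allowed.

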